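# Zero the force gauge, stretch the spring to its test length and hold

### The job

Test the extension spring on the stand. With the slide still home, zero the force gauge by pressing its one large key fully down and letting it come up again; then take the slide by its upright black grip and draw it out steadily until its pointer is in line with the fin of the index clamp on the rule, without overstretching the spring well beyond that, and hold it there against the spring: the job finishes with you still holding it at the index, so that the load can be read. Leave the two small keys alone, the index clamp where it is set, and the other things on the bench undisturbed.

Things in the scene. Friction and masses are not known exactly. Their poses are not given: they have to be found in the camera images.
- tester: Spring test stand, fixed to the bench: grey base plate 130 x 450 mm (x by y), top 24 mm up. Origin: centre of its underside on the bench. y runs along it from the force gauge (-y end) to the open end (+y), the way the slide is pulled; x points to the side with the steel rule. Two steel guide rods at x = -34 and 34, z = 50, between plates (tops z = 70) at y = -56 and y = 209; the spring lies between them.
- gauge (a point): Centre of the case top of the digital force gauge that lies on the stand: dark, 66 x 145 x 38 mm (x by y by z), top 70 mm above the bench, at stand frame x = 0, y = -142. Its display (bezel top 72 mm up) is near the spring, the large key at the other end, the two small keys between. Axes as the stand's.
- zero_key (a joint): The gauge's large key, which zeroes it: light grey, round, 20 mm across, alone near the -y end of the gauge on its centre line (stand frame x = 0, y = -188 mm). Pushed straight down: 0 = up, 0.005 m = fully down. Its spring gives 1.5 N at the start, 5 N fully down, and lifts it again by itself.
- zero_key_top (a point): Centre of the large key's flat top, 78 mm above the bench when up (8 mm above the gauge's case); goes down with the key.
- key_a (a joint): One of the two small keys, 9 mm across, top 3 mm above the case at stand frame x = -18, y = -140 mm (between the large key and the display). 0 = up, 0.002 m = down, 1 to 2.6 N. To be left alone.
- key_b (a joint): The other small key, the same, at stand frame x = 18, y = -140 mm. To be left alone.
- slide (a joint): How far the slide is drawn out along the stand's +y: 0 = home, at most 0.10 m. The spring pulls it home with 3 N plus 130 N per metre of travel (10 to 14 N at the index), friction 0.4 N, damping 6 N per m/s; let go, it runs home. Slide block: aluminium, 92 x 60 x 30 mm (x by y by z), top 65 mm above the bench.
- grip (a point): The slide's upright black grip: a round post 22 mm across, 48 mm high, on a steel flange 30 mm across in the middle of the slide (home: stand frame x = 0, y = 65). Origin: centre of its underside, 70.5 mm above the bench; top at 118 mm; straight sided 4 to 40 mm above the origin; z up, y along the pull. It cannot tip or turn. Nothing else on the stand is higher than 78 mm.
- pointer (a point): Tip of the slide's dark pointer, 3 mm wide, which sticks out from the slide over the rule (rule top 43 mm up, x 53 to 83) to stand frame x = 68 mm, 58 mm above the bench, level in y with the middle of the grip; moves with the slide.
- index (a joint): Setting of the index clamp along the rule, along the stand's +y: it equals the slide travel (m) at which the pointer is in line with the fin; set differently each time, 0.052 to 0.085. The clamp is locked: 40 N needed to push it.
- index_fin (a point): Top middle of the upright steel fin (14 mm long in x, 2 mm thick, top 59.5 mm above the bench) on the dark index clamp (36 x 18 x 12 mm, top 50 mm up) that straddles the rule; at stand frame x = 80. Axes as the stand's. The pointer passes over the clamp just short of the fin and is at the mark when both have the same y in the stand's frame.
- wrench: Steel wrench 170 mm long lying beside the stand on the side away from the rule. Bystander.
- collet: Small steel collet, tapered, 40 mm across its head, 46 mm tall, standing beyond the rule. Bystander.
- flange: Turned aluminium flange, 64 mm across, 30 mm tall, beside the stand near the gauge, on the side away from the rule. Bystander.
- setup_block: Steel setup block 76 x 51 x 25 mm, with holes. Bystander.
- oil_bottle: White bottle with a black cap, 60 mm across, 150 mm tall. Bystander.
- spring_tray: Grey open tray 130 x 180 x 45 mm with the batch of springs. Bystander.
- caliper: Digital caliper 235 mm long, lying flat. Bystander.

How it is judged:
On the way, in this order (a step that is already met when the one before it is completed fails the run):
1. with the slide home, the large key is pressed fully down (value of joint zero_key above 0.004 m and value of joint slide below 0.004 m), for 0.1 s.
2. the large key is let up again, the slide still home (value of joint zero_key below 0.001 m and value of joint slide below 0.004 m), for 0.1 s.
3. the slide is drawn out to the index and held there (y of pointer in the frame of index_fin between -0.003 and 0.003 m and contact force between grip_post and the fingers above 3 N), for 0.5 s.
At the end, for the whole second after the job is handed in: Through the last second the fingers hold the grip (contact over 3 N), the slide stands still (under 10 mm/s) with its pointer within 3 mm of the index fin along the stand, all keys are up (within 1 mm) and the index clamp is where it was set (within 4 mm) (all of step 3 and value of joint each of zero_key, key_a, key_b below 0.001 m and velocity of joint slide between -0.01 and 0.01 m/s and distance of index_fin from where it was at the start of the episode below 0.004 m); the arm keeps its last pose, push and grip.
It fails at once if the spring is overstretched: the pointer goes more than 8 mm beyond the index fin (y of pointer in the frame of index_fin above 0.008 m).
It fails at once if the large key is pressed while the spring is stretched (value of joint zero_key above 0.003 m and value of joint slide above 0.006 m).
It fails at once if a small key is pressed (value of joint any of key_a, key_b above 0.0013 m).
It fails at once if the index clamp is shifted by more than 4 mm (distance of index_fin from where it was at the start of the episode above 0.004 m).
It fails at once if another thing on the bench (wrench, collet, flange, setup block, oil bottle, spring tray, caliper) is moved more than 20 mm (distance of any of wrench, collet, flange, setup_block, oil_bottle, spring_tray, caliper from where it was at the start of the episode above 0.02 m).
It also fails if it takes over 48 s, if anything falls off the work surface, if the arm or the gripper's body presses on something with over 40 N, if the wrist force passes 120 N, or if a joint passes its speed limit or range.

### The arm

A 6-joint arm with a two-finger parallel gripper is mounted at the origin on the work surface. World frame = base frame: x ahead of the robot, y to its left, z up, the work surface at z = 0. Lengths are in m, angles in rad, forces in N, time in s.
With the tool pointing down it reaches from about 0.25 to 0.725 m from the base axis. Payload 4 kg.
Tool frame: the origin (TCP) lies on the centre line of the jaws, within the pads' length; the fingertips stand 22 mm ahead of it and the grasp point (between the pads) lies 3 mm ahead of it; z points along the fingers, y is the line along which they close (so a half turn about z gives the same grasp; the last joint's range is limited). The gripper opens to 85 mm and grips with 20 to 120 N. Pads are 22 mm wide; open, the fingers measure 114 mm over their backs; the gripper's body (76 mm by 85 mm) begins 54 mm behind the grasp point. The pads swing forward as they close: fully open they stand 13 mm farther back than shut.
Start: joints at [1.34, 0.241, 0.005, 1.335, 0, 1.571], TCP at [0.114, 0.487, 0.253] pointing down, gripper open.
Joint ranges: [-2.72, 2.72], [-1.05, 1.87], [-1.09, 1.28], [-1.99, 2.15], [-1.42, 1.44], [-3.14, 3.14]. Speed limits (rad/s): [2.79, 2.79, 3.14, 3.14, 3.14, 3.14].

### API

Orientations are given as a unit quaternion [x, y, z, w].
In Python, from workcell import bot gives the robot as it stands.
- The arm moves only by the shell command python3 -m inch 'ROWS'. ROWS is JSON, one flat list of numbers, 7 for each row, row after row: the shift along the world's x, y, z in mm, then the turn, a rotation vector about the world's x, y, z in rad, then the opening in per cent of the stroke, from 0 (shut) to 100 (fully open). A call has 1 to 8 rows; each row is the pose to reach, as a shift and turn from the pose commanded when the call began; what a row does not reach only later rows make up. A row lasts 1/12 s, in which the tool goes at most 41.7 mm and 7.16 degrees, less where a joint would pass 70% of its speed; a pose out of reach is approached as far as the arm can. A call with a gripper value outside its range is refused whole. The fingers move at their own pace and stop on an object; the grip force is fixed at half the most. Time passes only in rows, so rows that repeat a pose let the fingers close. It gives the time, the measured TCP pose, the force, the opening and the grip force at its end, in the units of the state.
- bot.get_obs(): the state, without advancing time (a new reading comes with each control period).
- bot.camera(name): name is "side" or "top" or "wrist"; returns the picture (400x640x3 uint8, blue, green, red); there is no depth.
- bot.camera_info(name): a dict with "intrinsics" (3x3 intrinsics, pixels), "camera_from_world" (4x4, takes a point from world to camera coordinates); the wrist camera has in their place "hand_eye" (4x4, takes a point from camera to tool coordinates, whose origin is the TCP and whose axes are the flange's). Camera axes: x right, y down, z forward; pixel columns grow to the right and rows downward; lengths in m; the calibration is good to about 2 mm. The wrist camera is an equidistant fisheye: a pixel r from the principal point sees the ray r / f radians off the axis. A picture is of the moment at which its call begins: read the wrist's pose just before it. camera_info takes no time and is no camera call.
- bot.job_done(): hands the job in; it is judged then, once.
Trained networks look in the newest picture that a camera, given by its name, has taken for a name from the list of things; names that differ only in an ending like _2 or _b are one class to them, and where a whole thing is asked for, a point or a joint stands for the part that bears it (a point fixed in the world has none). Each returns a list of dicts, best first, with "confidence" (0 to 1); they miss things now and then, are a little off and sometimes report something else, mostly with a low value. They report only what shows in the picture. A call takes as long as a camera call.
- bot.silhouettes(camera, target): "mask" (400x640 bool, what is visible of it) and "uv" ([column, row] in pixels, amid what is visible of it).
- bot.spot_point(camera, target): "uv" ([column, row] in pixels: a listed point, or the origin of a listed thing).
The state is a dict: "clock": time; "joint_pos": joint angles; "joint_vel": joint speeds; "tau": joint torques, N m; "eef_pos": TCP position; "tool_rot": TCP orientation; "ft_force": force on the tool from outside, world axes, zero at the start; "ft_torque": the same for the moment, N m; "grip_width": finger opening in m; "grasp_force": force on a finger pad.
Only numpy, scipy, OpenCV 4.12 (cv2) and the standard library are available. Lean on these libraries where they do the work, as an engineer would, in place of code of your own. Each camera call takes 0.05 s, during which the arm holds its last target. There are 200 camera calls.

## Working session

There is one attempt and no reset: what is moved stays moved. The work goes in short steps, Python scripts to look and compute and a shell command to move; the robot and the scene stay as the last step left them, time stands still between calls to the robot, and variables do not carry over. Pictures are saved under pics/ and viewed, at most 10 in all, crops included, and the job is handed in when it is done.

```bash
mkdir -p pics; ls; cat > h.py <<'E'
import numpy as np, cv2
from workcell import bot
def info(c):
    i=bot.camera_info(c); return np.array(i["intrinsics"]),np.array(i["camera_from_world"])
def ray(c,uv):
    K,T=info(c); R=T[:3,:3]; o=-R.T@T[:3,3]
    d=R.T@np.linalg.solve(K,[uv[0],uv[1],1.]); return o,d
def at_z(c,uv,z):
    o,d=ray(c,uv); return o+d*(z-o[2])/d[2]
def proj(c,p):
    K,T=info(c); q=K@(T[:3,:3]@np.asarray(p)+T[:3,3]); return q[:2]/q[2]
E
python3 - <<'E'
from h import *
for c in("top","side"):
    im=bot.camera(c); cv2.imwrite(f"pics/{c}0.png",im)
    for t,z in(("zero_key_top",.078),("grip",.0705),("pointer",.058),("index_fin",.0595),("gauge",.07),("tester",0)):
        for r in bot.spot_point(c,t)[:2]: print(c,t,np.round(r["uv"],1),round(r["confidence"],2),np.round(at_z(c,r["uv"],z),4))
o=bot.get_obs();print(o["clock"],o["eef_pos"],o["tool_rot"],o["ft_force"])
E
```

```text
pics
top zero_key_top [334.  221.5] 0.46 [ 0.4825 -0.1212  0.078 ]
top grip [260.  200.7] 0.76 [0.5546 0.1156 0.0705]
top grip [179.1 200.2] 0.51 [0.5613 0.3774 0.0705]
top pointer [246.1 168. ] 0.32 [0.6649 0.1623 0.058 ]
top index_fin [176.8 197.1] 0.74 [0.5728 0.3889 0.0595]
top index_fin [246.1 169.2] 0.38 [0.6606 0.1621 0.0595]
top gauge [320.  215.2] 0.62 [ 0.504  -0.0772  0.07  ]
top tester [279.6 205.4] 0.59 [0.5446 0.0585 0.    ]
side zero_key_top [344.  174.6] 0.45 [ 0.4819 -0.1355  0.078 ]
side grip [288.  249.8] 0.95 [0.571  0.1196 0.0705]
side pointer [266.4 240. ] 0.87 [0.6291 0.0934 0.058 ]
side pointer [290.8 249.5] 0.41 [0.5674 0.1088 0.058 ]
side gauge [334.3 190.5] 0.79 [ 0.4983 -0.0825  0.07  ]
side tester [306.5 246.6] 0.77 [0.5426 0.0521 0.    ]
side tester [253.5 234.3] 0.18 [0.6807 0.0408 0.    ]
0.7 [0.11438295 0.48674088 0.25332284] [1.15175559e-01 9.93345152e-01 7.87525527e-06 1.53422040e-06] [-0.0472521  -0.00289767  0.62009849]
```

View pics/top0.png

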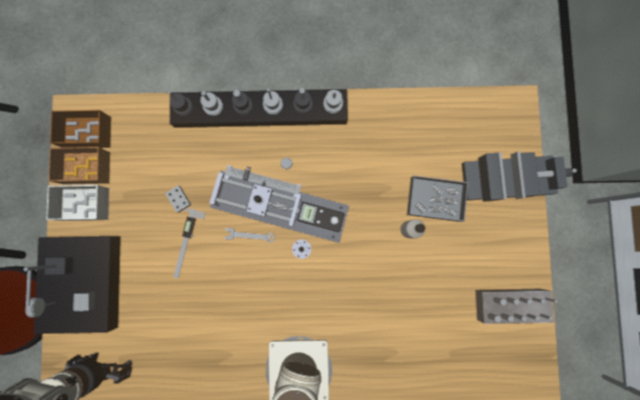

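View pics/side0.png

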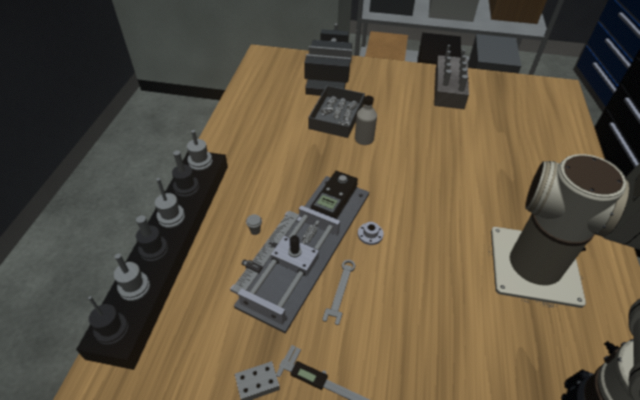

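```bash
cat >> h.py <<'E'
from scipy.spatial.transform import Rotation as Ro
from scipy.optimize import least_squares
def wpose():
    o=bot.get_obs(); i=bot.camera_info("wrist"); T=np.eye(4)
    T[:3,:3]=Ro.from_quat(o["tool_rot"]).as_matrix(); T[:3,3]=o["eef_pos"]
    return T@np.array(i["hand_eye"]), np.array(i["intrinsics"])
def wray(P,uv):
    T,K=P; m=np.array([(uv[0]-K[0,2])/K[0,0],(uv[1]-K[1,2])/K[1,1]]); th=np.hypot(*m)
    d=np.r_[m/max(th,1e-9)*np.sin(th),np.cos(th)]; return T[:3,3],T[:3,:3]@d
def w_at_z(P,uv,z):
    o,d=wray(P,uv); return o+d*(z-o[2])/d[2]
PTS={"zero_key_top":(0,-.188,.078),"gauge":(0,-.142,.07),"grip":(0,.065,.0705),"pointer":(.068,.065,.058),"index_fin":(.08,.065,.0595),"tester":(0,0,0)}
def look(name,names=PTS):
    P=wpose(); im=bot.camera("wrist"); cv2.imwrite(f"pics/{name}.png",im); out={}
    for t in names:
        for r in bot.spot_point("wrist",t)[:2]:
            p=w_at_z(P,r["uv"],PTS[t][2]); print(t,np.round(r["uv"],1),round(r["confidence"],2),np.round(p,4))
            if t not in out: out[t]=p
    return out
def fit(out):  # x,y,yaw of stand
    n=[t for t in out if t not in("index_fin","tester")]
    A=np.array([PTS[t][:2] for t in n]);B=np.array([out[t][:2] for t in n])
    f=lambda q:(A@Ro.from_euler('z',q[2]).as_matrix()[:2,:2].T+q[:2]-B).ravel()
    s=least_squares(f,[.54,.05,-.3],loss="soft_l1",f_scale=.003); print("fit",s.x,dict(zip(n,np.round(s.fun.reshape(-1,2)*1e3,1).tolist()))); return s.x
def world(q,p): return Ro.from_euler('z',q[2]).apply(p)+[q[0],q[1],0]
def stand(q,p): return Ro.from_euler('z',-q[2]).apply(np.asarray(p)-[q[0],q[1],0])
E
python3 -m inch '[400,-440,20,0,0,0,0, 400,-440,20,0,0,0,0, 400,-440,20,0,0,0,0, 400,-440,20,0,0,0,0, 400,-440,20,0,0,0,0, 400,-440,20,0,0,0,0, 400,-440,20,0,0,0,0, 400,-440,20,0,0,0,0]'
python3 -m inch '[200,-220,10,0,0,0,0, 200,-220,10,0,0,0,0, 200,-220,10,0,0,0,0, 200,-220,10,0,0,0,0, 200,-220,10,0,0,0,0, 200,-220,10,0,0,0,0, 200,-220,10,0,0,0,0, 200,-220,10,0,0,0,0]'
python3 - <<'E'
from h import *
q=fit(look("w1")); print(bot.get_obs()["eef_pos"])
E
```

```text
clock: 1.37
eef_pos: [0.3394, 0.2386, 0.2649]
tool_rot: [0.115, 0.993, 0.0, 0.0]
ft_force: [-0.2, 0.7, -0.4]
grip_width: -0.0
grasp_force: 0.0
clock: 2.03
eef_pos: [0.5422, 0.0153, 0.2739]
tool_rot: [0.118, 0.993, -0.001, 0.001]
ft_force: [1.0, 0.2, -0.1]
grip_width: 0.0003
grasp_force: 0.0
zero_key_top [187.7 163.2] 0.75 [ 0.4867 -0.1238  0.078 ]
zero_key_top [351.7 255.6] 0.58 [0.636 0.028 0.078]
gauge [225.9 163. ] 0.89 [ 0.4992 -0.0827  0.07  ]
gauge [451.6 235.2] 0.38 [0.6459 0.153  0.07  ]
grip [413.4 170.2] 0.57 [0.5554 0.1157 0.0705]
pointer [407.7 222.3] 0.86 [0.6202 0.1024 0.058 ]
index_fin [450.1 235.4] 0.7 [0.6514 0.1548 0.0595]
tester [351.9 157.7] 0.89 [0.5398 0.0559 0.    ]
fit [ 0.53738493  0.05565308 -0.27127921] {'zero_key_top': [0.3, -1.7], 'gauge': [0.1, 1.5], 'grip': [-0.6, 2.6], 'pointer': [0.1, -2.3]}
[0.53757084 0.02157854 0.27477255]
```

```bash
python3 -m inch '[-52,-145,-135,0,0,-0.04,0, -52,-145,-135,0,0,-0.04,0, -52,-145,-135,0,0,-0.04,0, -52,-145,-135,0,0,-0.04,0, -52,-145,-135,0,0,-0.04,0, -52,-145,-135,0,0,-0.04,0, -52,-145,-135,0,0,-0.04,0, -52,-145,-135,0,0,-0.04,0]'
python3 - <<'E'
from h import *
q=fit(look("w2")); print(bot.get_obs()["eef_pos"],world(q,PTS["zero_key_top"]),world(q,PTS["grip"]))
E
```

```text
clock: 3.05
eef_pos: [0.487, -0.1239, 0.1404]
tool_rot: [0.134, 0.991, 0.0, 0.001]
ft_force: [0.2, 0.1, 0.3]
grip_width: 0.0
grasp_force: 0.0
zero_key_top [319.5 232. ] 0.6 [ 0.488 -0.126  0.078]
gauge [388.  223.5] 0.77 [ 0.4979 -0.0808  0.07  ]
grip [592.5 223.8] 0.66 [0.5581 0.1143 0.0705]
pointer [568.5 278.1] 0.97 [0.6206 0.0997 0.058 ]
pointer [320.8 231. ] 0.73 [ 0.4957 -0.1272  0.058 ]
index_fin [596.9 281.7] 0.61 [0.6467 0.1504 0.0595]
fit [ 0.53858897  0.05473022 -0.27914739] {'zero_key_top': [-1.2, -0.0], 'gauge': [1.5, -1.0], 'grip': [-1.6, 3.0], 'pointer': [1.3, -1.2]}
[ 0.4871461  -0.12410529  0.14018945] [ 0.48678817 -0.12599244  0.078     ] [0.55649882 0.11721411 0.0705    ]
```

View pics/w2.png

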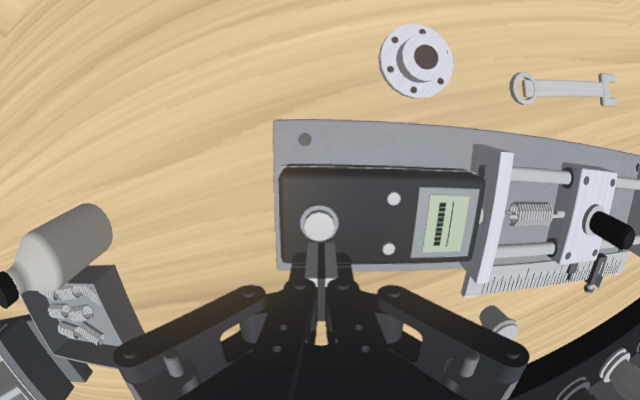

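```bash
python3 -m inch '[0,-2,-20,0,0,0,0, 0,-2,-34,0,0,0,0, 0,-2,-38,0,0,0,0, 0,-2,-41,0,0,0,0, 0,-2,-43,0,0,0,0, 0,-2,-45,0,0,0,0, 0,-2,-45,0,0,0,0, 0,-2,-45,0,0,0,0]'
```

```text
clock: 4.07
eef_pos: [0.4863, -0.1265, 0.0953]
tool_rot: [0.135, 0.991, 0.0, 0.0]
ft_force: [-2.9, 0.6, 5.3]
grip_width: 0.0001
grasp_force: 2.4
```

```bash
python3 -m inch '[0,0,-1,0,0,0,0, 0,0,-1,0,0,0,0, 0,0,-1,0,0,0,0]'; python3 -m inch '[0,0,-1,0,0,0,0, 0,0,-1,0,0,0,0, 0,0,-1,0,0,0,0]'
```

```text
clock: 4.32
eef_pos: [0.4865, -0.1266, 0.095]
tool_rot: [0.135, 0.991, 0.0, 0.0]
ft_force: [-5.7, 1.4, 8.9]
grip_width: 0.0001
grasp_force: 4.7
clock: 4.57
eef_pos: [0.4865, -0.1266, 0.0949]
tool_rot: [0.135, 0.991, 0.0, 0.001]
ft_force: [-7.0, 3.1, 14.9]
grip_width: -0.0004
grasp_force: 7.7
```

```bash
python3 -m inch '[0,0,10,0,0,0,0, 0,0,40,0,0,0,0, 0,0,80,0,0,0,0, 0,0,100,0,0,0,0, 20,60,100,0,0,0,60, 70,243,100,0,0,0,60, 70,243,100,0,0,0,60, 70,243,100,0,0,0,60]'
python3 -m inch '[30,95,0,0,0,0,60, 30,95,0,0,0,0,60, 30,95,0,0,0,0,60, 30,95,0,0,0,0,60, 30,95,0,0,0,0,60]'
python3 - <<'E'
from h import *
q=fit(look("w3")); print(bot.get_obs()["eef_pos"],world(q,PTS["zero_key_top"]),world(q,PTS["grip"]))
E
```

```text
clock: 5.23
eef_pos: [0.5347, 0.0344, 0.1937]
tool_rot: [0.136, 0.991, 0.0, 0.002]
ft_force: [1.1, -0.7, -0.3]
grip_width: 0.0482
grasp_force: 0.0
clock: 5.65
eef_pos: [0.5636, 0.1289, 0.1925]
tool_rot: [0.134, 0.991, -0.0, 0.0]
ft_force: [0.5, -1.4, -1.0]
grip_width: 0.0513
grasp_force: 0.0
zero_key_top [ 62.2 196.9] 0.65 [ 0.4841 -0.1314  0.078 ]
gauge [ 98.3 193.6] 0.91 [ 0.4966 -0.083   0.07  ]
grip [307.5 195.4] 0.62 [0.555  0.119  0.0705]
pointer [305.  262.6] 0.65 [0.6205 0.0969 0.058 ]
pointer [375.  273.4] 0.58 [0.6504 0.158  0.058 ]
index_fin [373.5 274.7] 0.88 [0.6504 0.1563 0.0595]
index_fin [267.  292.8] 0.4 [0.6434 0.0507 0.0595]
tester [246.1 179.5] 0.56 [0.5396 0.0524 0.    ]
fit [ 0.53661618  0.05326634 -0.28168161] {'zero_key_top': [0.3, 4.1], 'gauge': [0.5, -0.1], 'grip': [-0.3, -3.3], 'pointer': [-0.5, -0.1]}
[0.56325777 0.12684047 0.19278916] [ 0.48435756 -0.12732446  0.078     ] [0.55468432 0.11570464 0.0705    ]
```

View pics/w3.png

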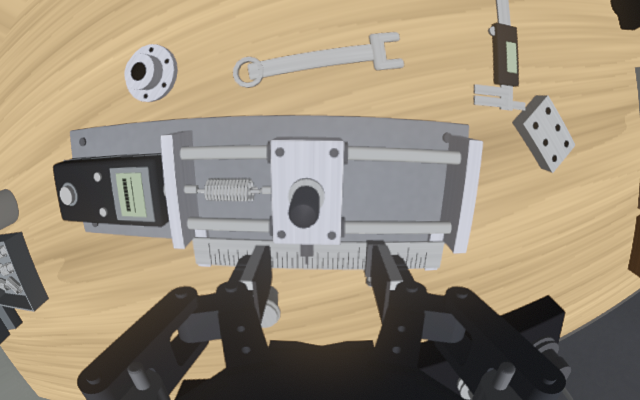

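```bash
python3 -m inch '[-7,-10,0,0,0,0,60, -7,-10,-30,0,0,0,60, -7,-10,-50,0,0,0,60, -7,-10,-70,0,0,0,60, -7,-10,-90,0,0,0,60, -7,-10,-94,0,0,0,60, -7,-10,-94,0,0,0,60, -7,-10,-94,0,0,0,60]'
python3 - <<'E'
from h import *
q=fit(look("w4")); print(bot.get_obs()["eef_pos"],world(q,PTS["grip"]))
E
```

```text
clock: 6.67
eef_pos: [0.5567, 0.1178, 0.0992]
tool_rot: [0.135, 0.991, 0.0, 0.0]
ft_force: [0.1, 0.0, 0.5]
grip_width: 0.0515
grasp_force: 0.0
zero_key_top [  7.3 236.3] 0.53 [ 0.4862 -0.1278  0.078 ]
gauge [ 43.4 235.1] 0.58 [ 0.4979 -0.0824  0.07  ]
grip [321.7 253.7] 0.94 [0.5566 0.1174 0.0705]
grip [108.7  68.4] 0.67 [0.4211 0.0314 0.0705]
pointer [320.2 334.4] 0.85 [0.6232 0.0979 0.058 ]
tester [235.  209.7] 0.66 [0.5378 0.0534 0.    ]
fit [ 0.5386371   0.0540648  -0.28366218] {'zero_key_top': [-0.1, 1.4], 'gauge': [1.0, 0.1], 'grip': [0.3, -0.9], 'pointer': [-1.1, -0.5]}
[0.55674932 0.11831838 0.09935311] [0.55682887 0.1164672  0.0705    ]
```

View pics/w4.png

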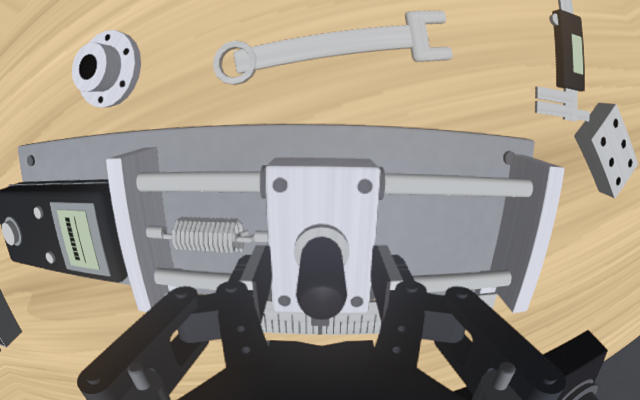

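```bash
python3 -m inch '[0,0,0,0,0,0,10, 0,0,0,0,0,0,10, 0,0,0,0,0,0,10, 0,0,0,0,0,0,10, 0,0,0,0,0,0,10, 0,0,0,0,0,0,10]'
python3 - <<'E'
from h import *
o=look("w5",["pointer","index_fin","grip"]); print(bot.get_obs()["eef_pos"])
for c in("top","side"):
    bot.camera(c)
    for t in("pointer","index_fin"):
        for r in bot.spot_point(c,t)[:2]: print(c,t,np.round(r["uv"],1),round(r["confidence"],2),np.round(at_z(c,r["uv"],PTS[t][2]),4))
q=[.5385,.0545,-.281]
for p in([.6514,.1548],[.6467,.1504],[.6504,.1563]): print(stand(q,[*p,0])[:2])
E
```

```text
clock: 7.52
eef_pos: [0.5563, 0.1181, 0.0989]
tool_rot: [0.135, 0.991, -0.0, 0.0]
ft_force: [-1.4, -1.1, 4.5]
grip_width: 0.0203
grasp_force: 58.8
pointer [318.8 334.7] 0.98 [0.6225 0.0973 0.058 ]
index_fin [408.5 344.8] 0.48 [0.6515 0.156  0.0595]
grip [321.2 256.1] 0.73 [0.5573 0.117  0.0705]
[0.55629402 0.11808101 0.09884634]
top pointer [270.7 180.3] 0.63 [0.6224 0.0817 0.058 ]
side pointer [265.9 241.2] 0.87 [0.6294 0.097  0.058 ]
side pointer [255.2 227.6] 0.51 [0.6648 0.063  0.058 ]
side index_fin [247.7 259.4] 0.44 [0.6559 0.1554 0.0595]
[0.08065705 0.12767513]
[0.07736159 0.12214432]
[0.0792803  0.12883899]
```

```bash
python3 -m inch '[1.7,5.8,0,0,0,0,10, 3.3,11.5,0,0,0,0,10, 5,17.3,0,0,0,0,10, 6.6,23.1,0,0,0,0,10, 8.3,28.8,0,0,0,0,10, 9.9,34.6,0,0,0,0,10, 11.6,40.4,0,0,0,0,10, 13.3,46,0,0,0,0,10]'
python3 -m inch '[0,0,0,0,0,0,10, 0,0,0,0,0,0,10]'
python3 - <<'E'
from h import *
q=[.5385,.0545,-.281]
for n in("w6","w7"):
    o=look(n,["pointer","index_fin","grip"])
    for t in o: print(t,np.round(stand(q,o[t]),4))
e=bot.get_obs()["eef_pos"];print(e,stand(q,e))
bot.camera("side")
for t in("pointer","index_fin"):
    for r in bot.spot_point("side",t)[:1]: p=at_z("side",r["uv"],PTS[t][2]); print(t,r["confidence"],np.round(stand(q,p),4))
E
```

```text
clock: 8.68
eef_pos: [0.5691, 0.1618, 0.0989]
tool_rot: [0.136, 0.991, -0.003, -0.0]
ft_force: [-3.0, -9.6, 7.9]
grip_width: 0.0201
grasp_force: 59.6
clock: 8.85
eef_pos: [0.5692, 0.162, 0.0988]
tool_rot: [0.136, 0.991, -0.002, -0.0]
ft_force: [-4.0, -8.2, 7.1]
grip_width: 0.0207
grasp_force: 59.6
pointer [318.9 331.5] 0.93 [0.6324 0.1419 0.058 ]
index_fin [346.  346.7] 0.63 [0.6505 0.1564 0.0595]
grip [182.5 208.8] 0.19 [0.5241 0.0948 0.0705]
pointer [0.066 0.11  0.058]
index_fin [0.0793 0.129  0.0595]
grip [-0.0251  0.0348  0.0705]
pointer [319.6 333.7] 0.87 [0.6344 0.1414 0.058 ]
pointer [73.7 79.3] 0.28 [0.4205 0.0347 0.058 ]
index_fin [346.  345.3] 0.65 [0.6491 0.1564 0.0595]
index_fin [269.3  47.1] 0.33 [0.4568 0.1646 0.0595]
grip [320.5 254.6] 0.97 [0.5691 0.1604 0.0705]
pointer [0.0681 0.1101 0.058 ]
index_fin [0.078  0.1285 0.0595]
grip [-0.      0.1103  0.0705]
[0.56908478 0.16161307 0.09884208] [-0.00031903  0.11139361  0.09884208]
pointer 0.9 [0.0783 0.1136 0.058 ]
index_fin 0.57 [0.075  0.1189 0.0595]
```

```bash
python3 - <<'E'
import cv2
im=cv2.imread("pics/w7.png"); cv2.imwrite("pics/w7c.png",cv2.resize(im[250:400,220:460],None,fx=3.2,fy=3.2,interpolation=cv2.INTER_CUBIC))
E
```

```text
(no output)
```

View pics/w7c.png

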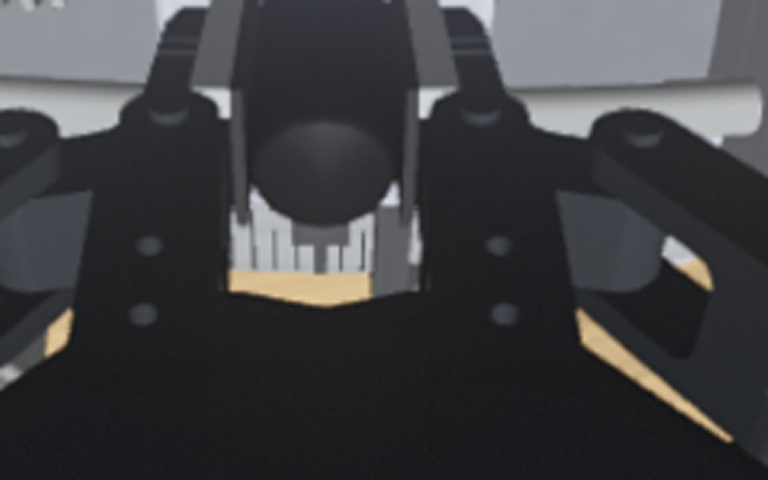

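The crop shows the pointer tip at about (320,265) and the clamp to its right at about (395,250), partly hidden by the finger. The gap is about 18 mm, so I'll close 14 mm and look again.

```bash
python3 -m inch '[1,3.4,0,0,0,0,10, 2,6.8,0,0,0,0,10, 3,10.2,0,0,0,0,10, 3.9,13.5,0,0,0,0,10, 3.9,13.5,0,0,0,0,10, 3.9,13.5,0,0,0,0,10]'
python3 - <<'E'
from h import *
q=[.5385,.0545,-.281]
for n in("w8","w9","w10"):
    o=look(n,["pointer","index_fin"])
    for t in o: print(t,np.round(stand(q,o[t]),4))
e=bot.get_obs()["eef_pos"];print(e,stand(q,e))
im=cv2.imread("pics/w10.png"); cv2.imwrite("pics/w10c.png",cv2.resize(im[290:360,270:390],None,fx=6.6,fy=6.6,interpolation=cv2.INTER_CUBIC))
E
```

```text
clock: 9.9
eef_pos: [0.5729, 0.1747, 0.0989]
tool_rot: [0.136, 0.991, -0.003, -0.0]
ft_force: [-3.5, -10.3, 7.9]
grip_width: 0.0204
grasp_force: 59.8
pointer [322.  332.6] 0.95 [0.6377 0.1562 0.058 ]
index_fin [331.1 344.2] 0.94 [0.6488 0.1596 0.0595]
pointer [0.0671 0.1252 0.058 ]
index_fin [0.0768 0.1316 0.0595]
pointer [319.8 334.2] 0.88 [0.6387 0.1542 0.058 ]
index_fin [328.3 346.4] 0.78 [0.6504 0.157  0.0595]
pointer [0.0686 0.1235 0.058 ]
index_fin [0.079  0.1295 0.0595]
pointer [318.7 330.9] 0.81 [0.6355 0.1543 0.058 ]
index_fin [328.1 347.5] 0.82 [0.6514 0.1566 0.0595]
index_fin [167.6 207.6] 0.39 [0.5264 0.0912 0.0595]
pointer [0.0656 0.1227 0.058 ]
index_fin [0.0802 0.1294 0.0595]
[0.57284446 0.17447527 0.098861  ] [-0.0002737   0.12479396  0.098861  ]
```

View pics/w10c.png

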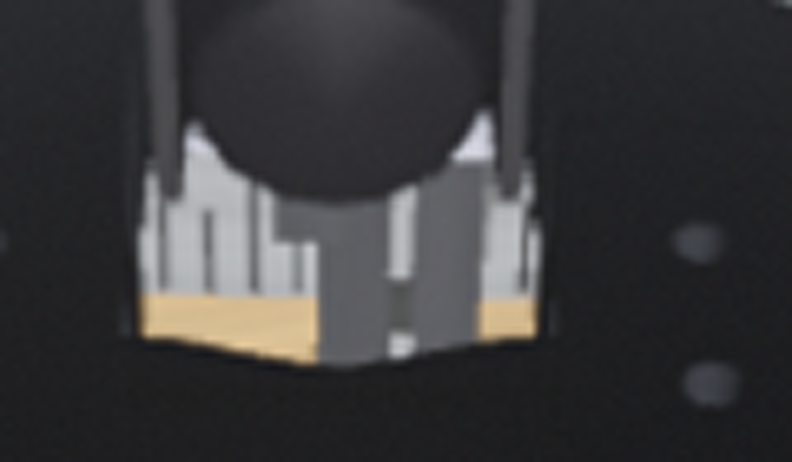

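The crop shows the pointer near column 320 and the clamp with its fin near column 329–330, so the pointer is about 6 mm short. I'll go 5 mm more.

```bash
python3 -m inch '[0.7,2.4,0,0,0,0,10, 1.4,4.8,0,0,0,0,10, 1.4,4.8,0,0,0,0,10, 1.4,4.8,0,0,0,0,10]'
python3 - <<'E'
from h import *
q=[.5385,.0545,-.281]; D=[]
for n in range(6):
    o=look(f"v{n}",["pointer","index_fin"])
    if len(o)==2: D.append(stand(q,o["pointer"])[1]-stand(q,o["index_fin"])[1])
print(np.round(D,4),np.median(D))
im=cv2.imread("pics/v5.png"); cv2.imwrite("pics/v5c.png",cv2.resize(im[290:360,270:390],None,fx=6.6,fy=6.6,interpolation=cv2.INTER_CUBIC))
E
```

```text
clock: 10.68
eef_pos: [0.5742, 0.1791, 0.0988]
tool_rot: [0.136, 0.991, -0.003, -0.0]
ft_force: [-4.5, -9.8, 8.1]
grip_width: 0.0207
grasp_force: 59.8
pointer [319.3 332.5] 0.7 [0.6384 0.1589 0.058 ]
pointer [  6.6 230.7] 0.57 [ 0.4986 -0.1032  0.058 ]
pointer [321.6 334.4] 0.88 [0.6405 0.1598 0.058 ]
index_fin [320.2 346.1] 0.65 [0.6499 0.1562 0.0595]
pointer [318.1 332.7] 0.68 [0.6384 0.1579 0.058 ]
index_fin [321.5 345.8] 0.87 [0.6499 0.1571 0.0595]
pointer [322.9 331.4] 0.85 [0.638  0.1614 0.058 ]
index_fin [320.9 345.5] 0.7 [0.6494 0.1568 0.0595]
pointer [318.7 334.2] 0.92 [0.6398 0.158  0.058 ]
index_fin [321.2 345.9] 0.76 [0.6499 0.1569 0.0595]
pointer [319.4 333.3] 0.86 [0.6391 0.1586 0.058 ]
index_fin [320.9 343.5] 0.94 [0.6475 0.1573 0.0595]
index_fin [  6.8 226.5] 0.37 [ 0.4953 -0.0965  0.0595]
[ 0.0009 -0.0024  0.0012 -0.0018 -0.0011] -0.0010931722134431276
```

View pics/v5c.png

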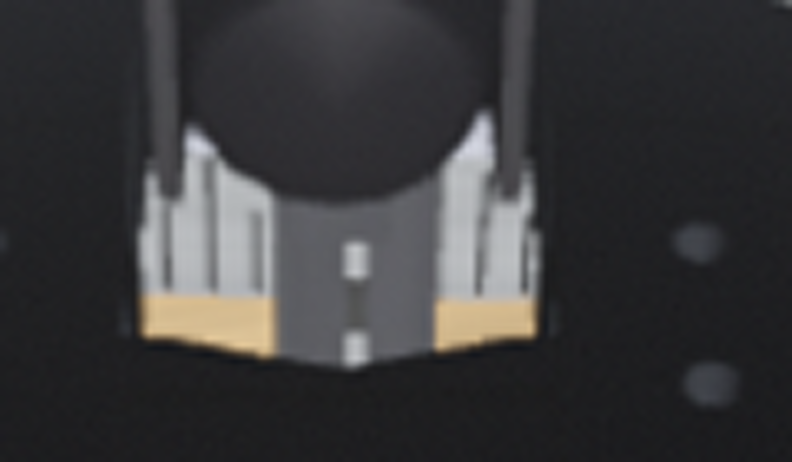

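```bash
python3 - <<'E'
from h import *
g=lambda f:cv2.cvtColor(cv2.imread(f"pics/{f}.png"),cv2.COLOR_BGR2GRAY)
for r in(325,330,333): print("w7",r,g("w7")[r,308:336])
for r in(328,332,340,343): print("v5",r,g("v5")[r,308:340])
P=wpose();q=[.5385,.0545,-.281]
for uv,z in(((320,332),.058),((311.7,338),.05),((336.3,338),.05),((323.9,343),.0595)): print(uv,np.round(stand(q,w_at_z(P,uv,z)),4))
E
```

```text
w7 325 [189 190 186 123  93  95  96  96  97  98  98  97  97  95  96  96  95  95
  93  93 102 159 189 190 180  97 177 190]
w7 330 [186 185 186 184 134 160 186 187 187 182 114  94  94 100 154 187 188 182
 114 173 187 187 186 187 176 107 179 167]
w7 333 [181 180 180 177 133 153 179 180 181 176 112  93  94 112 154 179 181 173
 109 166 179 180 179 171 139 102 174 160]
v5 328 [146 139 184 133 101  95  93  93  94  95  94  95  93  99 151 185 181 147
 107  98  98  98  99  97  96  95  94  97 138 172 187 187]
v5 332 [141 130 179 133 102  95  94  92  93  94  93  94  93  93  99 111 118  98
  96  98  98  99  97  98  95  94  93  96 136 170 183 183]
v5 340 [195 197 196 149 107  95  92  92  94  94  95  95  94  95 120 139 136 117
  99  97  98  98  97  97  95  93  91 108 175 186 185 185]
v5 343 [112 156 159 129 102  93  93  93  93  94  96  95  94  98 151 184 178 144
 101  95  97  95  94  87  75  64  58  46  67  63  50  43]
(320, 332) [0.0665 0.1283 0.058 ]
(311.7, 338) [0.0797 0.1224 0.05  ]
(336.3, 338) [0.0795 0.1401 0.05  ]
(323.9, 343) [0.0757 0.1311 0.0595]
```

The pointer tip (column 320) is about 1 mm short of the fin by the network and 2.9 mm by the clamp's visible middle (column 323.6). A 2 mm advance satisfies both.

```bash
python3 -m inch '[0.3,1.1,0,0,0,0,10, 0.6,2.1,0,0,0,0,10, 0.6,2.1,0,0,0,0,10, 0.6,2.1,0,0,0,0,10]'
python3 - <<'E'
from h import *
q=[.5385,.0545,-.281]; D=[]
for n in range(3):
    o=look(f"u{n}",["pointer","index_fin"])
    if len(o)==2: D.append(stand(q,o["pointer"])[1]-stand(q,o["index_fin"])[1])
print(np.round(D,4),bot.get_obs()["clock"],bot.get_obs()["ft_force"])
g=cv2.imread("pics/u2.png",0)
for r in(326,328,330,332,334,336,340,343): print(r,g[r,305:340])
cv2.imwrite("pics/u2c.png",cv2.resize(cv2.imread("pics/u2.png")[310:350,290:350],None,fx=13,fy=13,interpolation=cv2.INTER_CUBIC))
E
```

```text
clock: 11.92
eef_pos: [0.5748, 0.181, 0.0988]
tool_rot: [0.136, 0.991, -0.003, -0.0]
ft_force: [-3.4, -10.0, 8.1]
grip_width: 0.0205
grasp_force: 59.9
pointer [318.6 334.2] 0.93 [0.6403 0.1598 0.058 ]
index_fin [319.2 345.3] 0.89 [0.6495 0.1577 0.0595]
index_fin [238.3  46.7] 0.44 [0.4566 0.1684 0.0595]
pointer [317.8 332.6] 0.88 [0.6388 0.1597 0.058 ]
index_fin [316.3 346.9] 0.84 [0.6505 0.1553 0.0595]
pointer [322.1 333.1] 0.58 [0.64   0.1624 0.058 ]
index_fin [317.4 346.2] 0.66 [0.65   0.1563 0.0595]
[-0.0005  0.001   0.0032] 12.3667 [-3.00467532 -9.75898575  8.61325179]
326 [137 156 173 141  96  94  95  94  94  95  95  96  97  97  98  98  96  95
  95  95  94  94  94  93  95  94  94  93 110 179 187 186 186 187 173]
328 [140 155 175 143  95  94  94  93  93  95  95  95  95  95  95  95  95  96
  97  98  98  98  98  97  96  95  94  98 126 181 187 185 186 186 171]
330 [140 151 172 141  94  94  93  94  94  94  94  95  95  94  94  95  94  95
  97  98  99  98  98  98  96  95  93  98 127 181 186 186 186 185 164]
332 [139 145 169 139  95  93  94  93  93  94  94  95  95  95  94  95  94  95
  97  99  97  98  97  97  96  95  93  98 127 179 183 183 183 171 135]
334 [167 167 171 140  94  94  93  92  93  93  94  95  95  95  94  94  94  96
  97  98  97  98  97  96  97  95  94  97 123 179 182 182 182 171 149]
336 [190 191 182 151  96  92  94  92  93  93  94  95  96  95  92  87  86  90
  97  98  97  98  98  97  96  95  93  98 133 189 192 191 190 190 190]
340 [196 196 188 156  97  93  93  93  92  93  93  94  94  98 132 140 139 123
  98  96  97  97  96  96  94  94  93 109 147 184 185 183 183 183 183]
343 [ 72  85  94  85  75  78  87  91  91  93  94  94  95 102 156 178 182 157
 103  97  98  97  96  95  93  91  85  77  88 115  82  72  63  50  44]
```

View pics/u2c.png

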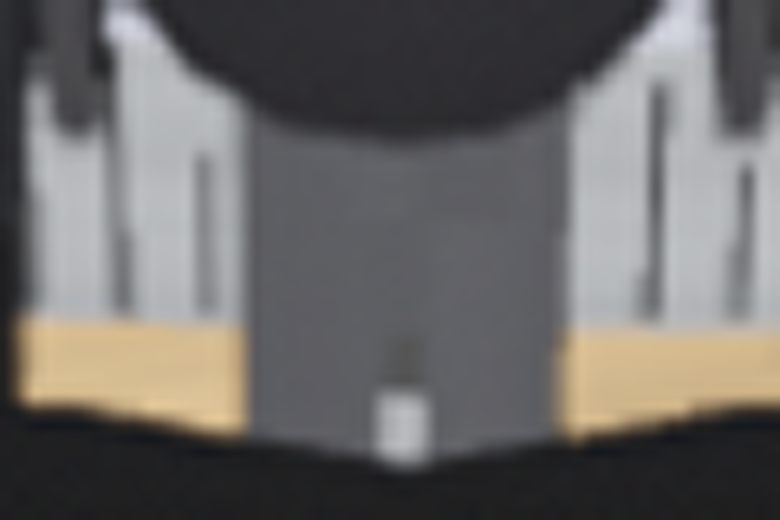

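The pointer now covers the white line on the clamp, and the fin (light, column 320.6) lines up with the pointer (about 320). I'll hold, then hand in.

```bash
python3 -m inch '[0,0,0,0,0,0,10, 0,0,0,0,0,0,10, 0,0,0,0,0,0,10, 0,0,0,0,0,0,10, 0,0,0,0,0,0,10, 0,0,0,0,0,0,10, 0,0,0,0,0,0,10, 0,0,0,0,0,0,10]' && python3 -c "
from workcell import bot
print(bot.job_done())"
```

```text
clock: 13.03
eef_pos: [0.5748, 0.181, 0.0988]
tool_rot: [0.136, 0.991, -0.003, -0.0]
ft_force: [-2.6, -11.3, 8.3]
grip_width: 0.0209
grasp_force: 59.9
the job is handed in; nothing more can be done
None
```

I zeroed the gauge with the slide home, drew the slide out until its pointer lined up with the index fin (within about 1 mm in the wrist camera), and handed the job in at 13 s still holding it there; the hand-in returned no verdict.

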